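# Slide the balm tin off the riser into its dish and stack the upper dish

## Task

Put the balm away: reach under the raised shelf of the black riser from its open far side and push the small round tin along the deck, never lifting it, off the end where the deep porcelain dish stands, so that it drops freely into that dish and is not touched again. Then pick up the shallow dish by its bar handle and lower it gently onto the deep one until its corner lugs sit in the sockets and it lies flat on the rim, and let go. Leave the deep dish about where it stands and do not knock or shift the vase, tweezers, lipstick, roller, scent bottle or jar.

Things in the scene. Friction and masses are not known exactly. Their poses are not given: they have to be found in the camera images.
- riser: Fixed black lacquered two-level riser: a low deck with a raised shelf over it. Origin on the dresser surface under the middle of the deck; x points out of its open front, which faces away from the robot, y along its length, z up. The deep dish stands close by one of its two ends (+y or -y), the shallow dish by the other, either way round.
- tin: Round plain metal balm tin, 36 mm diameter, 16 mm tall, about 30 g, lying flat on the riser's deck, loose; slides easily. Origin at the centre of its underside, z up through the lid.
- tin_center (a point): The middle of the tin (8 mm above its underside when flat).
- lower: Deep open white porcelain dish without handle, 130 (x) by 140 (y) mm outside, 44 mm tall, walls and floor 6 mm, about 0.6 kg, loose on the dresser beside the riser's end, 2 to 12 mm from it, x within about 3 degrees of riser x. Origin at the centre of its underside, z up. A 24 mm square pillar in each inner corner rises to the rim.
- upper: Shallow white porcelain dish, 130 (x) by 140 (y) mm, 0.4 kg, loose on the dresser on its four lugs. Origin at its centre, level with the lug feet, z up. Lugs 10 mm long, 8 mm wide, 5 mm at the foot, at x +-50.5, y +-55.5. Underside 10, floor 16, wall top 34 mm above the origin. Seated, its origin is 34 mm above the deep dish's; a half turn fits as well.
- handle (a point): Middle of the shallow dish's brass handle bar, 64 mm above the dish's origin: bar 80 mm long along the dish's y, 14 mm wide along its x, 12 mm high, on two posts of 10 mm diameter 66 mm apart; grip it across its width from above.
- deck (a point): Middle of the riser deck's top, 70 mm above the dresser. Deck 130 (riser x) by 200 mm (riser y), flat, no rim: its open ends are 100 mm either side of here along riser y. A tin pushed only just past the end can hang between the deck edge and the dish rim (26 mm lower): push its middle some 40 mm past the end.
- shelf_edge (a point): Middle of the raised shelf's front lower edge, 145 mm above the deck. Shelf: riser x -63 to +12, y -75 to +75, 12 mm thick (top 227 mm above the dresser), carried only by two 10 mm brass posts at x -55, y +-60; front and ends open. The tin lies beneath it, so the tool must come in from the front (far side) tilted some 30 to 45 degrees from vertical, fingers pointing down and back towards the robot.
- rim (a point): Centre of the deep dish's mouth at rim height, 44 mm above its underside. Each corner pillar has a square socket in its top, 15 mm wide and 14 mm deep, centred 50.5 mm along x and 55.5 mm along y from here.
- vase: Bystander: glass bud vase with one bud, 46 mm diameter, about 155 mm tall with the bud, standing on the dresser on the robot side of the riser. Origin at the centre of its underside.
- tweezers: Bystander: steel tweezers, 95 mm long, lying on the riser's raised shelf. Origin at their middle, underside.
- lipstick: Bystander: chrome lipstick tube, 19 mm diameter, 72 mm tall, upright on the dresser on the robot side of the riser. Origin at the centre of its underside.
- roller: Bystander: rose quartz face roller, about 122 mm long, 22 mm high, lying on the dresser beyond the riser's open front. Origin at its middle, on the dresser.
- scent: Bystander: square amber glass scent bottle with round black cap, 32 by 50 mm, 74 mm tall, on the dresser on the robot side of the riser. Origin at the centre of its underside.
- jar: Bystander: round white cream jar with wooden lid, 57 mm diameter, 46 mm tall, on the dresser beyond the riser. Origin at the centre of its underside.

How it is judged:
On the way, in this order (a step that is already met when the one before it is completed fails the run):
1. the tin has dropped into the deep dish and lies still there (x of tin_center in the frame of lower between -0.056 and 0.056 m and y of tin_center in the frame of lower between -0.061 and 0.061 m and z of tin_center in the frame of lower between 0.004 and 0.036 m and linear speed of tin below 0.05 m/s), for 0.2 s.
2. the shallow dish is seated on the deep dish, all lugs in their sockets (horizontal distance between upper and lower below 0.008 m and z of upper in the frame of lower between 0.029 and 0.037 m and angle between the x axis of upper and the x axis of lower, either way round below 0.12 rad and angle between the z axis of upper and the z axis of lower, either way round below 0.03 rad), for 0.2 s.
At the end, for the whole second after the job is handed in: Tin inside the deep dish, below its rim; shallow dish seated on it: centred within 8 mm, on the rim within 3 mm, flat within 0.03 rad, square within 0.12 rad either way round; deep dish level on the dresser, moved under 50 mm; all at rest; each of the six bystanders moved under 30 mm (all of step 2 and x of tin_center in the frame of lower between -0.056 and 0.056 m and y of tin_center in the frame of lower between -0.061 and 0.061 m and z of tin_center in the frame of lower between 0.004 and 0.036 m and linear speed of tin below 0.03 m/s and linear speed of each of lower, upper below 0.02 m/s and angle between lower's own z axis and vertical below 0.03 rad and height (world z) of lower below 0.003 m and distance of lower from where it was at the start of the episode below 0.05 m and distance of each of vase, tweezers, lipstick, roller, scent, jar from where it was at the start of the episode below 0.03 m); the robot touches nothing.
It fails at once if the tin is lifted more than 20 mm off the deck (height (world z) of tin_center above 0.098 m).
It fails at once if the tin is lowered into the dish or handled there by the fingers instead of being let drop (height (world z) of tin_center below 0.04 m and contact force between the fingers and tin above 0.5 N).
It fails at once if the shallow dish is dropped onto the deep one (falls faster than 0.5 m/s when just above it) (horizontal distance between upper and lower below 0.05 m and z of upper in the frame of lower below 0.09 m and linear speed of upper above 0.5 m/s).
It fails at once if the vase or the lipstick is tipped over (angle between any of vase, lipstick's own z axis and vertical above 0.5 rad).
It fails at once if a bystander is shifted by more than 30 mm (distance of any of vase, tweezers, lipstick, roller, scent, jar from where it was at the start of the episode above 0.03 m).
It also fails if it takes over 59 s, if anything falls off the work surface, if the arm or the gripper's body presses on something with over 40 N, if the wrist force passes 120 N, or if a joint passes its speed limit or range.

## Robot

A 6-joint arm with a two-finger parallel gripper is mounted at the origin on the work surface. World frame = base frame: x ahead of the robot, y to its left, z up, the work surface at z = 0. Lengths are in m, angles in rad, forces in N, time in s.
With the tool pointing down it reaches from about 0.325 to 0.85 m from the base axis. Payload 4.4 kg.
Tool frame: the origin (TCP) lies on the mounting face of the last link; the fingertips stand 199 mm ahead of it and the grasp point (between the pads) lies 180 mm ahead of it (robot.hold_point_z is the distance from the TCP to the grasp point, in m); z points along the fingers, y is the direction in which the jaws open and shut (so a half turn about z gives the same grasp; the last joint's range is limited). The gripper opens to 94 mm and grips with 3 to 60 N. Pads are 16 mm wide; open, the fingers measure 119 mm over their backs; the gripper's body (75 mm by 177 mm) begins 78 mm behind the grasp point.
Start: joints at [-1.446, 0.207, 1.542, -0, 1.393, -0.15], TCP at [0.156, -0.553, 0.405] pointing down, gripper open.
Joint ranges: [-2.73, 2.73], [-0.86, 2.22], [0.23, 2.46], [-1.11, 4.25], [0.08, 2.63], [-2.82, 2.82]. Speed limits (rad/s): [2.79, 2.79, 3.14, 3.14, 3.14, 3.14].

## Interface

Orientations are given as a unit quaternion [x, y, z, w].
In Python, from plant import robot gives the robot as it stands.
- The arm moves only by the tool apply_moves, never from a script. Its argument "motion" is a list that holds one entry, the list of rows, each a list of 7 numbers: the shift along the tool's x, y, z in cm, then the turn, a rotation vector about the tool's x, y, z in rad, then the gripper's target within -1 to 1 (fully open at 1, half-way at 0, shut at -1). A call has 1 to 8 rows; each row is the pose to reach, as a shift and turn from the pose commanded when the call began, along the tool's axes at that moment; what a row does not reach only later rows make up. A row lasts 1/12 s, in which the tool goes at most 41.7 mm and 7.16 degrees, less where a joint would pass 70% of its speed; a pose out of reach is approached as far as the arm can. A call with a gripper value outside its range is refused whole. The fingers move at their own pace and stop on an object; the grip force is fixed at half the most. Time passes only in rows, so rows that repeat a pose let the fingers close. It gives the time, the measured TCP pose, the force and the opening at its end, in the units of the state.
- robot.read_state(): the state, without advancing time (a new reading comes with each control period).
- robot.grab_frame(name): name is "scene" or "top" or "wrist"; returns (picture, depth): 384x512x3 uint8, red, green, blue; 384x512 float32, m along the optical axis (not along the pixel's ray), 0 where there is no reading.
- robot.get_calibration(name): a dict with "vfov" (degrees; the focal length in pixels is half the picture's height over the tangent of half this angle, whatever the lens; pixels are square), "cx", "cy" (the principal point, pixels), "rvec" (rotation vector, rad) and "tvec" (3), from world to camera coordinates, as OpenCV has them. Camera axes: x right, y down, z forward; pixel columns grow to the right and rows downward; lengths in m; the calibration is good to about 2 mm. A picture is of the moment at which its call begins: read the wrist's pose just before it. get_calibration takes no time and is no camera call; for the wrist camera it gives the pose at the moment of the call.
- robot.finish_job(): hands the job in, once; it reports no verdict.
Trained networks look in the newest picture that a camera, given by its name, has taken for a name from the list of things; names that differ only in an ending like _2 or _b are one class to them, and where a whole thing is asked for, a point or a joint stands for the part that bears it (a point fixed in the world has none). Each returns a list of dicts, best first, with "score" (0 to 1); they miss things now and then, are a little off and sometimes report something else, mostly with a low value. They report only what shows in the picture. A call takes as long as a camera call.
- robot.boxes_of(camera, name): "xy" ([column, row] in pixels, amid what is visible of it).
The state is a dict: "time": time; "qpos": joint angles; "dq": joint speeds; "effort": joint torques, N m; "ee_pos": TCP position; "tool_rot": TCP orientation; "contact_force": force on the tool from outside, world axes, zero at the start; "wrist_torque": the same for the moment, N m; "finger_gap": finger opening in m.
Only numpy, scipy, OpenCV 4.12 (cv2) and the standard library are available. Lean on these libraries where they do the work, as an engineer would, in place of code of your own. Each camera call takes 0.05 s, during which the arm holds its last target.

## Working session

There is one attempt and no reset: what is moved stays moved. The work goes in short steps, Python scripts to look and compute and a tool call to move; the robot and the scene stay as the last step left them, time stands still between calls to the robot, and variables do not carry over. Pictures are saved under pics/ and viewed, and the job is handed in when it is done.

Besides the shell and the picture viewer there is one more tool, called after "Request:" in YAML: its name, and indented under it one key for each argument. apply_moves: Moves the arm, as the interface text tells. Its arguments: {"type":"object","properties":{"motion":{"type":"array"}},"required":["motion"]}

```bash
ls; mkdir -p pics; cat > h.py <<'E'
import numpy as np, cv2
from scipy.spatial.transform import Rotation as R
from plant import robot
def grab(n,save=None):
    c=robot.get_calibration(n); im,d=robot.grab_frame(n)
    if save: cv2.imwrite('pics/'+save,im[:,:,::-1])
    return im,d,c
def K(c): 
    f=192/np.tan(np.radians(c['vfov'])/2); return f
def pts(d,c):
    f=K(c); v,u=np.mgrid[0:384,0:512]
    P=np.stack([(u-c['cx'])/f*d,(v-c['cy'])/f*d,d],-1)
    Rm=R.from_rotvec(np.ravel(c['rvec'])).as_matrix(); t=np.ravel(c['tvec'])
    W=(P-t)@Rm
    W[d<=0]=np.nan
    return W
def proj(p,c):
    Rm=R.from_rotvec(np.ravel(c['rvec'])).as_matrix(); q=Rm@np.asarray(p)+np.ravel(c['tvec']); f=K(c)
    return q[0]/q[2]*f+c['cx'],q[1]/q[2]*f+c['cy']
E
python3 - <<'E'
from h import *
print(robot.read_state())
for n in ['scene','top','wrist']:
    im,d,c=grab(n,n+'1.png'); W=pts(d,c); np.savez(n+'1.npz',im=im,d=d,W=W,**{k:c[k] for k in c})
    print(n,c)
for nm in ['riser','tin','lower','upper','handle','vase','lipstick','scent','jar','roller','tweezers']:
    for cam in ['top']:
        r=robot.boxes_of(cam,nm)[:2]; print(nm,[(np.round(x['xy']),round(x['score'],2)) for x in r])
E
```

```text
pics
{'time': 0.0, 'qpos': array([-1.44648349e+00,  2.07411444e-01,  1.54297185e+00, -9.24583901e-06,
        1.39349441e+00, -1.50501388e-01]), 'dq': array([-9.81837427e-05,  1.49381235e-04, -3.04629970e-04, -5.29777392e-04,
        6.88799313e-04, -1.34016667e-03]), 'effort': array([ 1.06145038e-03, -3.70867217e+01, -2.81420732e+01,  6.99071470e-02,
        3.59870971e-02, -1.64645830e-04]), 'ee_pos': array([ 0.15597734, -0.55305565,  0.40348668]), 'tool_rot': array([ 9.90573728e-01,  1.36975854e-01,  1.04109369e-05, -1.14248288e-03]), 'contact_force': array([ 0.31451991, -0.79819221,  0.37931717]), 'wrist_torque': array([ 0.01489796, -0.02017385,  0.03927959]), 'finger_gap': 0.09376282312264277}
scene {'vfov': 51.372085029360484, 'cx': 254.05834497521022, 'cy': 194.8818930348265, 'rvec': array([ 2.04752009,  0.87412218, -0.47355883]), 'tvec': array([-0.36916783, -0.06750364,  1.24629208])}
top {'vfov': 48.5374100498401, 'cx': 255.81500404037476, 'cy': 188.96583473220068, 'rvec': array([ 2.19610823, -2.13063565,  0.18913233]), 'tvec': array([7.09460288e-04, 5.31224194e-01, 1.03271584e+00])}
wrist {'vfov': 68.15622947446712, 'cx': 254.83593126846122, 'cy': 196.18834218263146, 'rvec': array([-2.33276903,  1.76598772,  0.2335333 ]), 'tvec': array([-0.57492646, -0.02590993,  0.3907673 ])}
riser [(array([306., 206.]), 0.86), (array([327., 197.]), 0.34)]
tin []
lower [(array([377., 220.]), 0.66), (array([303., 258.]), 0.35)]
upper [(array([234., 203.]), 0.56)]
handle [(array([236., 202.]), 0.9)]
vase [(array([367., 265.]), 0.55)]
lipstick [(array([304., 258.]), 0.41)]
scent [(array([268., 249.]), 0.65)]
jar [(array([236., 146.]), 0.8)]
roller [(array([315., 164.]), 0.8)]
tweezers [(array([324., 204.]), 0.73), (array([239., 150.]), 0.2)]
```

View pics/scene1.png

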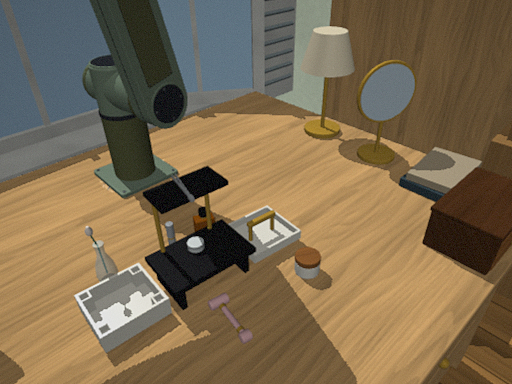

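View pics/top1.png

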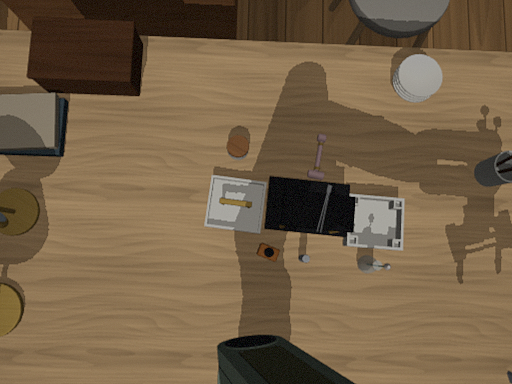

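View pics/wrist1.png

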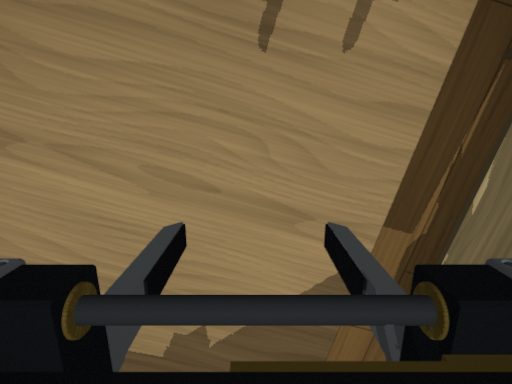

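The top view has +x up and +y left. The deep dish is at the riser's −y end (377,220), the shallow dish is at +y (234,203), and the tin shows in the scene view at (195,244). Next I'll measure positions from depth.

```bash
python3 - <<'E'
import numpy as np,cv2
T=np.load('top1.npz');S=np.load('scene1.npz')
for nm,D in(('top',T),('scene',S)):
    W=D['W'];z=W[...,2];x=W[...,0];y=W[...,1]
    reg=(x>.3)&(x<.75)&(y>-.35)&(y<.35)
    def rect(m,l):
        p=W[m][:,:2]; 
        if len(p)<10: print(nm,l,'few',len(p));return
        r=cv2.minAreaRect(p.astype(np.float32)); print(nm,l,len(p),np.round(r[0],4),np.round(r[1],4),round(r[2],2),'zmed',round(float(np.median(W[m][:,2])),4), np.round(p.min(0),3),np.round(p.max(0),3))
    print(nm,'table z',np.nanmedian(z[reg&(abs(z)<.01)]))
    rect(reg&(z>.215)&(z<.235),'shelf')
    deck=reg&(z>.063)&(z<.076)
    n,lab,st,ce=cv2.connectedComponentsWithStats(deck.astype(np.uint8))
    for i in range(1,n):
        if st[i,4]>25: rect(lab==i,'deck%d'%i)
    m=reg&(z>.038)&(z<.048)
    n,lab,st,ce=cv2.connectedComponentsWithStats(m.astype(np.uint8))
    for i in range(1,n):
        if st[i,4]>40: rect(lab==i,'rim%d'%i)
    m=reg&(z>.028)&(z<.037)
    n,lab,st,ce=cv2.connectedComponentsWithStats(m.astype(np.uint8))
    for i in range(1,n):
        if st[i,4]>40: rect(lab==i,'uw%d'%i)
    m=reg&(z>.08)&(z<.09); n,lab,st,ce=cv2.connectedComponentsWithStats(m.astype(np.uint8))
    for i in range(1,n):
        if st[i,4]>15: rect(lab==i,'tin?%d'%i)
    m=reg&(z>.06)&(z<.074)&(y>.05); rect(m,'bar')
S=S
m=S['W'][235:255,180:212]
print(np.round(S['W'][244,188:206],3))
E
```

```text
top table z 0.0004554261077457789
top shelf 2642 [ 0.4706 -0.107 ] [0.1502 0.0979] 85.97 zmed 0.2271 [ 0.421 -0.184] [ 0.518 -0.029]
top deck1 1848 [ 0.4902 -0.1083] [0.2004 0.1303] 85.73 zmed 0.0701 [ 0.419 -0.212] [ 0.561 -0.004]
top deck2 193 [0.4941 0.0674] [0.0791 0.0141] 84.09 zmed 0.0697 [0.484 0.028] [0.504 0.106]
top deck3 66 [ 0.3766 -0.0164] [0.0213 0.0216] 0.8 zmed 0.0732 [ 0.366 -0.027] [ 0.387 -0.006]
top deck4 54 [ 0.3644 -0.1048] [0.0164 0.0181] 43.84 zmed 0.0716 [ 0.356 -0.114] [ 0.373 -0.096]
top deck5 44 [ 0.354  -0.2613] [0.0174 0.0245] 84.89 zmed 0.0681 [ 0.342 -0.271] [ 0.366 -0.252]
top rim1 335 [0.6402 0.0671] [0.0557 0.0547] 50.8 zmed 0.0457 [0.612 0.04 ] [0.667 0.096]
top rim11 203 [ 0.5109 -0.284 ] [0.1358 0.0332] 83.08 zmed 0.0436 [ 0.486 -0.35 ] [ 0.528 -0.217]
top rim14 325 [ 0.4361 -0.28  ] [0.0898 0.1399] 0.06 zmed 0.0437 [ 0.391 -0.35 ] [ 0.481 -0.21 ]
top uw8 481 [0.4943 0.0677] [0.1399 0.1302] 84.08 zmed 0.034 [ 0.424 -0.006] [0.564 0.143]
top uw18 47 [ 0.4709 -0.3456] [0.0726 0.0189] 15.46 zmed 0.0325 [ 0.434 -0.35 ] [ 0.504 -0.328]
top bar 144 [0.
[... 1777 characters left out ...]
0.4333 -0.1659] [0.0089 0.0034] 71.34 zmed 0.0853 [ 0.43 -0.17] [ 0.435 -0.161]
scene tin?4 35 [ 0.3597 -0.2692] [0.0172 0.0082] 70.05 zmed 0.0859 [ 0.353 -0.276] [ 0.364 -0.26 ]
scene bar 128 [0.4958 0.0779] [0.0572 0.0152] 83.5 zmed 0.07 [0.487 0.05 ] [0.505 0.106]
[[ 0.468 -0.124  0.087]
 [ 0.47  -0.123  0.087]
 [ 0.471 -0.121  0.087]
 [ 0.473 -0.12   0.087]
 [ 0.475 -0.118  0.088]
 [ 0.476 -0.117  0.088]
 [ 0.476 -0.115  0.086]
 [ 0.479 -0.114  0.087]
 [ 0.477 -0.11   0.084]
 [ 0.482 -0.111  0.087]
 [ 0.482 -0.108  0.086]
 [ 0.484 -0.107  0.086]
 [ 0.485 -0.105  0.086]
 [ 0.486 -0.103  0.085]
 [ 0.489 -0.103  0.087]
 [ 0.488 -0.1    0.084]
 [ 0.485 -0.095  0.08 ]
 [ 0.479 -0.089  0.072]]
```

```bash
python3 - <<'E'
import cv2
a=cv2.imread('pics/scene1.png');cv2.imwrite('pics/sc.png',cv2.resize(a[150:360,60:340],(800,600),interpolation=cv2.INTER_CUBIC))
a=cv2.imread('pics/top1.png');cv2.imwrite('pics/tc.png',cv2.resize(a[120:285,195:415],(800,600),interpolation=cv2.INTER_CUBIC))
E
```

```text
(no output)
```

View pics/sc.png

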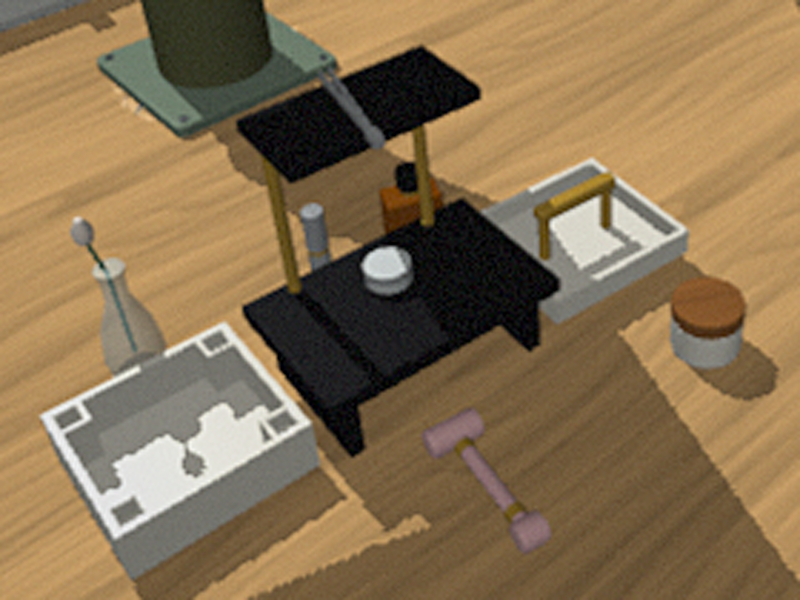

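View pics/tc.png

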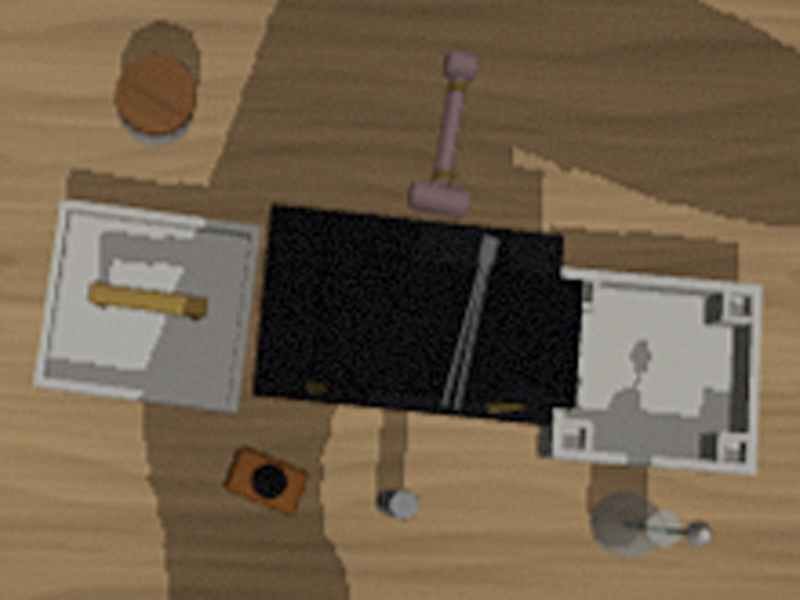

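```bash
python3 - <<'E'
from h import *
T=np.load('top1.npz');S=np.load('scene1.npz')
for nm,D in(('top',T),('scene',S)):
    W=D['W'];z=W[...,2];x=W[...,0];y=W[...,1]
    m=(x>.38)&(x<.54)&(y>-.4)&(y<-.2)&(z>.038)&(z<.048)
    p=W[m][:,:2].astype(np.float32); r=cv2.minAreaRect(p); print(nm,'lower',r)
    m=(z>.228)&(z<.235)&(x>.4)&(x<.56)&(y>-.2)&(y<0); print('tweez',W[m].min(0),W[m].max(0))
    m=(z>.08)&(z<.25)&(x>.3)&(x<.39)&(y>-.33)&(y<-.2); print('vase',W[m].min(0),W[m].max(0))
s=robot.read_state(); c=robot.get_calibration('wrist')
Rm=R.from_rotvec(c['rvec']).as_matrix(); cam=-Rm.T@c['tvec']
Rt=R.from_quat(s['tool_rot']); print('cam in tool',Rt.inv().apply(cam-s['ee_pos']),'optical axis in tool',Rt.inv().apply(Rm[2]))
print([a for a in dir(robot) if a[0]!='_'], robot.hold_point_z)
# target poses
yaw=-.0735; c,sn=np.cos(yaw),np.sin(yaw); ex=np.array([c,sn,0]);ey=np.array([-sn,c,0]);o=np.array([.490,-.1085,0])
def w(x,y,z): return o+ex*x+ey*y+np.array([0,0,z])
print('tin riser',[(np.array([.472,-.108,0])-o)@e for e in(ex,ey)],'lower',[(np.array([.4585,-.287,0])-o)@e for e in(ex,ey)])
E
```

```text
top lower ((0.45923495292663574, -0.28345200419425964), (0.14115193486213684, 0.13013480603694916), 86.81879425048828)
tweez [ 0.4229954  -0.18110463  0.22800075] [ 0.51834442 -0.03015808  0.23482604]
vase [ 0.34326707 -0.28272462  0.08276294] [ 0.36419727 -0.25508468  0.15924505]
scene lower ((0.4589254558086395, -0.28390729427337646), (0.14047127962112427, 0.1353359967470169), 86.77255249023438)
tweez [ 0.42056605 -0.1827108   0.22800017] [ 0.51873943 -0.03296732  0.23499068]
vase [ 0.34326108 -0.28287692  0.08067875] [ 0.36499259 -0.25639625  0.15625936]
cam in tool [0.0754784  0.00098207 0.02044558] optical axis in tool [-2.57938562e-01  9.36849936e-05  9.66161316e-01]
['Unreachable', 'boxes_of', 'finish_job', 'get_calibration', 'grab_frame', 'hold_point_z', 'read_state'] 0.1804
tin riser [np.float64(-0.017988118554442965), np.float64(-0.0008231590801937018)] lower [np.float64(-0.01830701236456345), np.float64(-0.1803312321764694)]
```

```bash
cat >> h.py <<'E'
ex=np.array([np.cos(-.0735),np.sin(-.0735),0]);ey=np.array([-ex[1],ex[0],0]);o=np.array([.490,-.1085,0])
def rise(x,y,z): return o+ex*x+ey*y+np.array([0,0,z])
def rot(yaw,tilt):  # tool x at yaw, tool down, tilted so fingers point back
    return R.from_euler('z',yaw)*R.from_euler('x',np.pi)*R.from_euler('y',tilt)
def delta(p,Rt):
    s=robot.read_state(); R0=R.from_quat(s['tool_rot'])
    print('now',np.round(s['time'],2),np.round(s['ee_pos'],4),'gap',round(s['finger_gap'],4),'F',np.round(s['contact_force'],1),'q',np.round(s['qpos'],2))
    print('shift cm',np.round(R0.inv().apply(np.asarray(p)-s['ee_pos'])*100,2),'turn',np.round((R0.inv()*Rt).as_rotvec(),3))
def tipTCP(x,y,z,tilt): # riser coords of tip -> TCP world
    Rt=rot(-.0735,tilt); return rise(x,y,z)-Rt.apply([0,0,.199]),Rt
E
python3 - <<'E'
from h import *
print(np.round(rot(0,.66).as_matrix(),2))
delta([.45,-.40,.48],rot(-.0735,0))
E
```

```text
[[ 0.79  0.    0.61]
 [ 0.   -1.   -0.  ]
 [ 0.61  0.   -0.79]]
now 0.7 [ 0.156  -0.5534  0.4047] gap 0.0937 F [ 0.7 -0.1 -0.2] q [-1.45  0.21  1.54  0.    1.39 -0.15]
shift cm [32.46 -6.79 -7.53] turn [ 0.    -0.     0.348]
```

```bash
sed -i "s/from_euler('y',tilt)/from_euler('y',-tilt)/" h.py; python3 -c "
from h import *
print(np.round(rot(0,.66).as_matrix(),2))"
```

```text
[[ 0.79  0.   -0.61]
 [-0.   -1.   -0.  ]
 [-0.61  0.   -0.79]]
```

Request:
apply_moves:
  motion:
    - [[4, -1, -3, 0, 0, 0.04, -1], [8, -1.7, -6, 0, 0, 0.09, -1], [12, -2.5, -7.5, 0, 0, 0.13, -1], [16, -3.3, -7.5, 0, 0, 0.18, -1], [20, -4.2, -7.5, 0, 0, 0.22, -1], [24, -5, -7.5, 0, 0, 0.26, -1], [28, -5.9, -7.5, 0, 0, 0.3, -1], [32.5, -6.8, -7.5, 0, 0, 0.35, -1]]

```text
time: 1.37
ee_pos: [0.4349, -0.4073, 0.4801]
tool_rot: [0.999, -0.039, 0.0, 0.0]
contact_force: [0.4, -0.7, 0.1]
finger_gap: 0.0437
```

```bash
python3 - <<'E'
from h import *
p,Rt=tipTCP(.10,.045,.20,.66)
print(p); delta(p,Rt)
E
```

```text
[ 0.71471537 -0.07992456  0.35720845]
now 1.37 [ 0.4349 -0.4073  0.4801] gap 0.0437 F [ 0.4 -0.7  0.1] q [-0.9   0.2   1.39 -0.    1.55  0.75]
shift cm [ 25.36 -34.81  12.28] turn [-0.001 -0.661 -0.004]
```

Request:
apply_moves:
  motion:
    - [[3, -3, 0, 0, -0.08, 0, -1], [6, -6, 0, 0, -0.16, 0, -1], [9, -9, 0, 0, -0.24, 0, -1], [12, -12, 0, 0, -0.32, 0, -1], [15, -15, 0, 0, -0.4, 0, -1], [18, -18, 0, 0, -0.48, 0, -1], [20.5, -21.5, 1, 0, -0.56, 0, -1], [22.5, -25, 3, 0, -0.64, 0, -1]]

```text
time: 2.03
ee_pos: [0.6731, -0.182, 0.4561]
tool_rot: [0.949, -0.036, -0.313, -0.011]
contact_force: [0.6, -0.4, 0.8]
finger_gap: -0.0001
```

```bash
python3 - <<'E'
from h import *
p,Rt=tipTCP(.10,.045,.20,.66)
delta(p,Rt)
E
```

```text
now 2.03 [ 0.6731 -0.182   0.4561] gap -0.0001 F [ 0.6 -0.4  0.8] q [-0.35  0.64  0.89 -0.21  2.22  1.22]
shift cm [  8.6  -10.51   5.91] turn [ 0.001 -0.022 -0.002]
```

Request:
apply_moves:
  motion:
    - [[2.5, -3, 1.5, 0, 0, 0, -1], [5, -6, 3, 0, -0.01, 0, -1], [7, -9, 4.5, 0, -0.02, 0, -1], [8.6, -10.5, 5.9, 0, -0.022, -0.002, -1], [8.6, -10.5, 5.9, 0, -0.022, -0.002, -1], [8.6, -10.5, 5.9, 0, -0.022, -0.002, -1]]

```text
time: 2.53
ee_pos: [0.7126, -0.0813, 0.3534]
tool_rot: [0.945, -0.034, -0.326, -0.012]
contact_force: [0.7, -0.1, 0.7]
finger_gap: 0.0006
```

```bash
python3 - <<'E'
from h import *
im,d,c=grab('wrist','w2.png');W=pts(d,c)
np.savez('w2.npz',d=d,W=W)
grab('scene','s2.png')
p,Rt=tipTCP(-.020,.045,.079,.66)
delta(p,Rt)
z=W[...,2];m=(z>.081)&(z<.092)&(W[...,0]>.44)&(W[...,0]<.53)&(W[...,1]<-.06)&(W[...,1]>-.16)
q=W[m]; print(len(q),q.min(0),q.max(0),np.median(q,0))
E
```

```text
now 2.63 [ 0.7128 -0.0834  0.3572] gap 0.0005 F [ 0.3 -1.   0.6] q [-0.22  0.76  0.91 -0.1   2.12  1.4 ]
shift cm [-1.94 -0.34 16.82] turn [-0.001 -0.001 -0.002]
465 [ 0.4565457  -0.12672862  0.08101201] [ 0.49161238 -0.09079151  0.08699648] [ 0.47636918 -0.10887413  0.0856763 ]
```

View pics/w2.png

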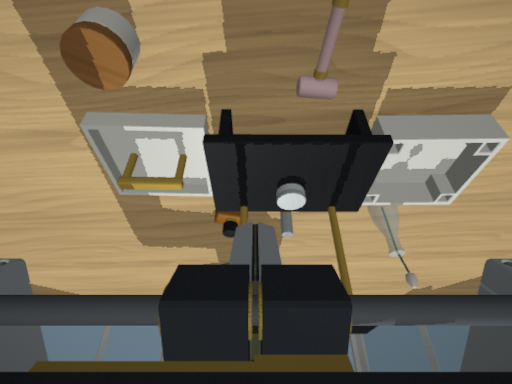

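View pics/s2.png

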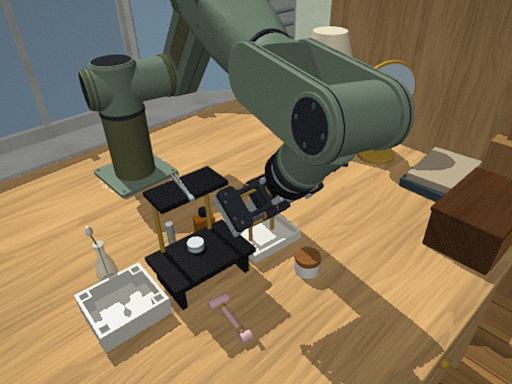

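Request:
apply_moves:
  motion:
    - [[-0.5, -0.3, 4, 0, 0, 0, -1], [-1, -0.3, 7.5, 0, 0, 0, -1], [-1.5, -0.3, 11, 0, 0, 0, -1], [-1.8, -0.3, 14, 0, 0, 0, -1], [-1.9, -0.3, 16, 0, 0, 0, -1], [-1.9, -0.3, 16.3, 0, 0, 0, -1], [-1.9, -0.3, 16.3, 0, 0, 0, -1]]

```text
time: 3.22
ee_pos: [0.5979, -0.0718, 0.2397]
tool_rot: [0.945, -0.036, -0.324, -0.013]
contact_force: [0.9, -0.3, 0.4]
finger_gap: 0.0009
```

```bash
python3 - <<'E'
from h import *
im,d,c=grab('wrist','w3.png');W=pts(d,c)
grab('scene','s3.png')
p,Rt=tipTCP(-.020,.045,.079,.66)
delta(p,Rt)
z=W[...,2];m=(z>.081)&(z<.092)&(W[...,0]>.44)&(W[...,0]<.53)&(W[...,1]<-.08)&(W[...,1]>-.16)
q=W[m]; print(len(q),q.min(0),q.max(0),np.median(q,0))
a=cv2.imread('pics/s3.png');cv2.imwrite('pics/s3c.png',cv2.resize(a[150:310,130:290],(600,600),interpolation=cv2.INTER_CUBIC))
E
```

```text
now 3.32 [ 0.5998 -0.0714  0.241 ] gap 0.0004 F [ 0.4 -0.4 -0.2] q [-0.24  0.64  1.36 -0.1   1.79  1.42]
shift cm [-0.08  0.    0.67] turn [-0.001 -0.004 -0.001]
1392 [ 0.45454982 -0.12723902  0.0810044 ] [ 0.4916547  -0.09072021  0.08679429] [ 0.47806796 -0.10833974  0.08553008]
```

View pics/w3.png

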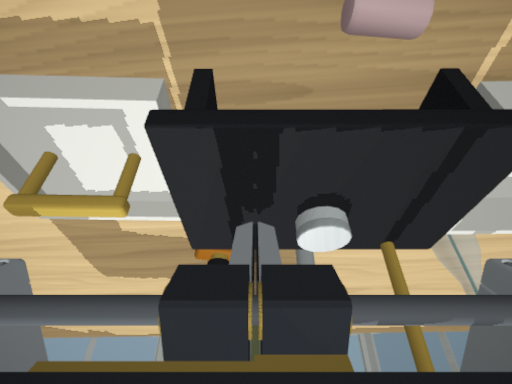

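View pics/s3c.png

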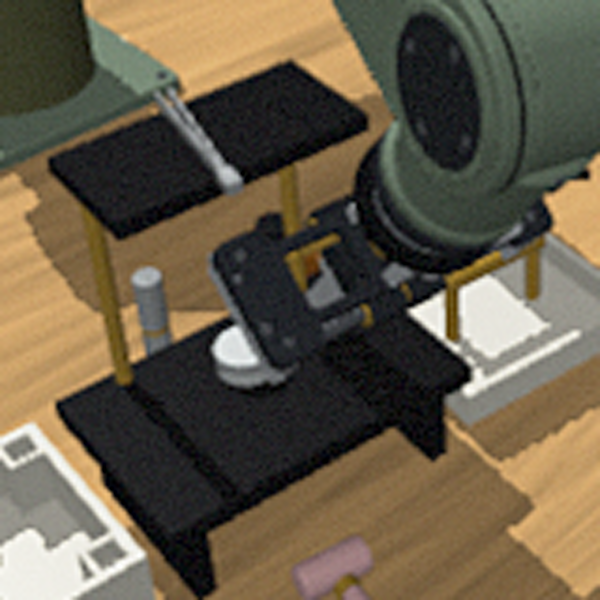

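Request:
apply_moves:
  motion:
    - [[-0.1, 0, 0.6, 0, 0, 0, -1], [-0.1, 1, 0.6, 0, 0, 0, -1], [-0.1, 2, 0.6, 0, 0, 0, -1], [-0.1, 3, 0.6, 0, 0, 0, -1], [-0.1, 4, 0.6, 0, 0, 0, -1], [-0.1, 5, 0.6, 0, 0, 0, -1], [-0.1, 6, 0.6, 0, 0, 0, -1], [-0.1, 6, 0.6, 0, 0, 0, -1]]

```text
time: 3.98
ee_pos: [0.5892, -0.1318, 0.234]
tool_rot: [0.945, -0.036, -0.325, -0.012]
contact_force: [-0.4, -0.2, -0.2]
finger_gap: 0.0005
```

```bash
python3 - <<'E'
from h import *
im,d,c=grab('wrist','w4.png');W=pts(d,c)
p,Rt=tipTCP(-.020,-.115,.079,.66)
delta(p,Rt)
z=W[...,2];m=(z>.081)&(z<.092)&(W[...,0]>.44)&(W[...,0]<.53)&(W[...,1]<-.08)&(W[...,1]>-.3)
q=W[m]; print(len(q),np.percentile(q,1,0),np.percentile(q,99,0),np.median(q,0))
E
```

```text
now 4.03 [ 0.5892 -0.1308  0.234 ] gap 0.0004 F [-1.3 -0.1 -0.2] q [-0.33  0.65  1.37 -0.16  1.77  1.34]
shift cm [-0.01 10.   -0.29] turn [-0.002  0.002 -0.001]
1650 [ 0.44813751 -0.16912324  0.08113638] [ 0.49171778 -0.11354116  0.09142229] [ 0.47471305 -0.14949053  0.08555259]
```

View pics/w4.png

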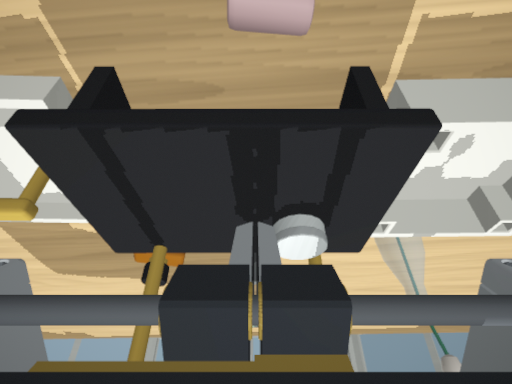

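Request:
apply_moves:
  motion:
    - [[0, 1.5, -0.2, 0, 0, 0, -1], [0, 3, -0.2, 0, 0, 0, -1], [0, 4.5, -0.2, 0, 0, 0, -1], [0, 6, -0.2, 0, 0, 0, -1], [0, 7.5, -0.2, 0, 0, 0, -1], [0, 9, -0.2, 0, 0, 0, -1], [0, 10.5, -0.2, 0, 0, 0, -1], [0, 10.5, -0.2, 0, 0, 0, -1]]

```text
time: 4.7
ee_pos: [0.5823, -0.2378, 0.2355]
tool_rot: [0.945, -0.036, -0.324, -0.012]
contact_force: [0.5, 0.3, 0.7]
finger_gap: 0.0005
```

```bash
python3 - <<'E'
from h import *
im,d,c=grab('wrist','w5.png');im,d,c=grab('scene','s5.png');W=pts(d,c)
p,Rt=tipTCP(.1,-.115,.19,.66)
delta(p,Rt)
a=cv2.imread('pics/s5.png');cv2.imwrite('pics/s5c.png',cv2.resize(a[200:360,60:270],(788,600),interpolation=cv2.INTER_CUBIC))
E
```

```text
now 4.8 [ 0.5825 -0.2351  0.2353] gap 0.0005 F [ 0.4 -0.   0.1] q [-0.47  0.68  1.3  -0.24  1.77  1.2 ]
shift cm [  2.62  -0.48 -16.23] turn [-0.002  0.002 -0.   ]
```

View pics/w5.png

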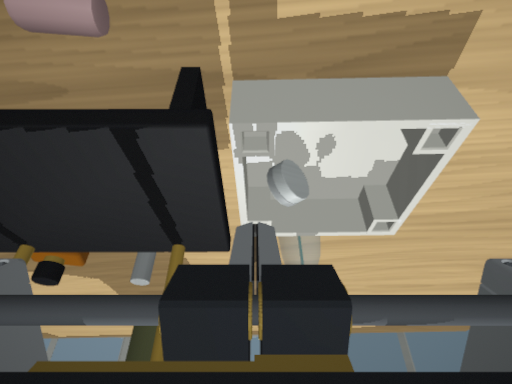

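View pics/s5c.png

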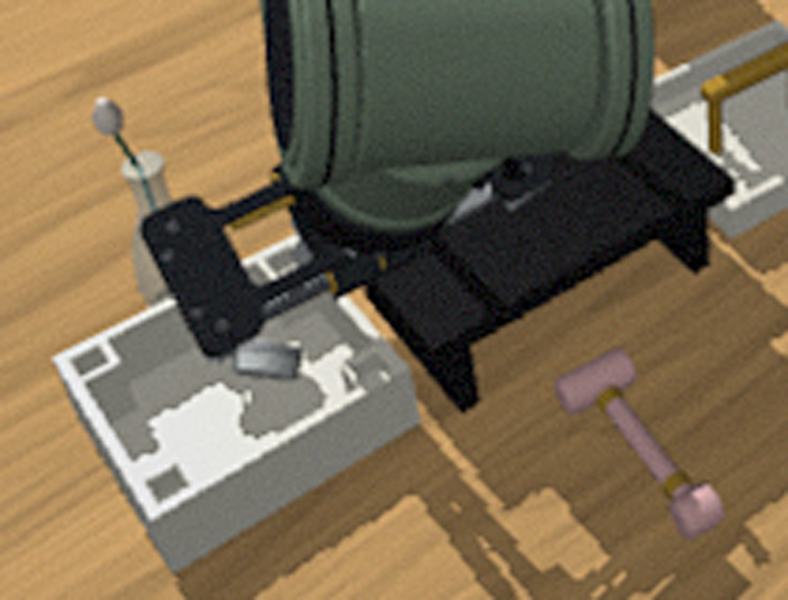

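Request:
apply_moves:
  motion:
    - [[0.5, 0, -3, 0, 0, 0, -1], [1, 0, -6, 0, 0, 0, -1], [2, 0, -9.5, 0, 0, 0, -1], [2.5, 0, -13, 0, 0, 0, -1], [2.6, 0, -16, 0, 0, 0, -1], [2.6, 0, -19, 0, 0, 0, -1], [2.6, 0, -19, 0, 0, 0, -1]]

```text
time: 5.38
ee_pos: [0.7225, -0.2431, 0.3753]
tool_rot: [0.947, -0.034, -0.32, -0.01]
contact_force: [0.5, 0.7, 0.8]
finger_gap: 0.0003
```

```bash
python3 - <<'E'
from h import *
im,d,c=grab('wrist','w6.png');W=pts(d,c)
im,d,c=grab('top','t6.png');Wt=pts(d,c)
im,d,c=grab('scene','s6.png')
print(robot.boxes_of('wrist','tin')[:2])
a=cv2.imread('pics/w6.png')
z=W[...,2];m=(z>.01)&(z<.03)&(W[...,0]>.41)&(W[...,0]<.51)&(W[...,1]<-.22)&(W[...,1]>-.35)
q=W[m]; print(len(q),np.percentile(q,[2,50,98],0))
for Wx in (W,Wt):
    x,y,z=Wx[...,0],Wx[...,1],Wx[...,2]
    m=(x>.38)&(x<.54)&(y>-.4)&(y<-.2)&(z>.039)&(z<.048)
    print(cv2.minAreaRect(Wx[m][:,:2].astype(np.float32)))
delta(*tipTCP(.1,-.115,.3,0))
E
```

```text
[{'xy': [290.6, 156.3], 'score': 0.93}, {'xy': [285.8, 224.3], 'score': 0.64}]
863 [[ 0.41683637 -0.3494992   0.01082266]
 [ 0.46027034 -0.28319066  0.02134294]
 [ 0.49943122 -0.22055874  0.02956526]]
((0.45963841676712036, -0.28542348742485046), (0.14024794101715088, 0.13297352194786072), 86.66716003417969)
((0.44505026936531067, -0.3442983627319336), (0.027763979509472847, 0.10893958061933517), 81.07439422607422)
now 5.58 [ 0.719  -0.2438  0.367 ] gap 0.0005 F [0.3 0.8 0.4] q [-0.4   0.85  0.74 -0.24  2.18  1.16]
shift cm [-19.03  -0.35  -1.84] turn [-0.002  0.666  0.001]
```

View pics/w6.png

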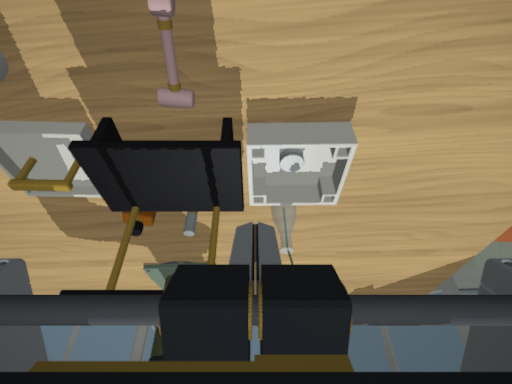

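View pics/s6.png

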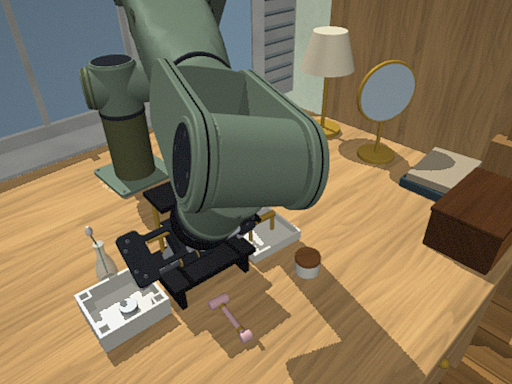

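```bash
python3 - <<'E'
from h import *
delta([.62,-.12,.5],rot(.3,0))
E
```

```text
now 5.58 [ 0.719  -0.2438  0.367 ] gap 0.0005 F [0.3 0.8 0.4] q [-0.4   0.85  0.74 -0.24  2.18  1.16]
shift cm [-16.67 -11.66  -3.78] turn [-0.127  0.657 -0.358]
```

Request:
apply_moves:
  motion:
    - [[-1.5, -1, -2, -0.02, 0.1, -0.05, -1], [-4, -2.5, -3.5, -0.04, 0.2, -0.1, -1], [-6.5, -4.5, -4, -0.06, 0.3, -0.16, 0], [-9, -6.5, -4, -0.07, 0.4, -0.22, 1], [-11.5, -8.5, -4, -0.09, 0.5, -0.27, 1], [-14, -10, -4, -0.11, 0.58, -0.32, 1], [-16.5, -11.5, -3.8, -0.127, 0.657, -0.358, 1], [-16.5, -11.5, -3.8, -0.127, 0.657, -0.358, 1]]

```text
time: 6.25
ee_pos: [0.6174, -0.1188, 0.5029]
tool_rot: [0.989, 0.151, 0.003, 0.001]
contact_force: [1.1, 0.3, 0.3]
finger_gap: 0.0371
```

```bash
python3 - <<'E'
from h import *
delta([.494,.0675,.42],rot(1.468,0))
E
```

```text
now 6.25 [ 0.6174 -0.1188  0.5029] gap 0.0371 F [1.1 0.3 0.3] q [-0.33  0.27  1.27  0.    1.6   0.94]
shift cm [ -6.27 -21.48   8.21] turn [ 0.005 -0.003 -1.166]
```

Request:
apply_moves:
  motion:
    - [[-0.8, -2.7, 0, 0, 0, -0.12, 1], [-1.6, -5.4, 0, 0, 0, -0.24, 1], [-2.4, -8.1, 0, 0, 0, -0.36, 1], [-3.2, -10.8, 0, 0, 0, -0.48, 1], [-4, -13.5, 0, 0, 0, -0.6, 1], [-4.8, -16.2, 0, 0, 0, -0.72, 1], [-5.6, -19, 1, 0, 0, -0.84, 1], [-6.3, -21.5, 3, 0, 0, -0.96, 1]]

```text
time: 6.92
ee_pos: [0.4973, 0.0654, 0.47]
tool_rot: [0.807, 0.591, 0.001, 0.002]
contact_force: [1.2, -0.5, -0.1]
finger_gap: 0.0904
```

```bash
python3 - <<'E'
from h import *
delta([.494,.0675,.36],rot(1.468,0))
E
```

```text
now 6.92 [0.4973 0.0654 0.47  ] gap 0.0904 F [ 1.2 -0.5 -0.1] q [-0.04  0.    1.63 -0.    1.5   0.27]
shift cm [ 0.11 -0.43 11.  ] turn [ 0.005  0.001 -0.204]
```

Request:
apply_moves:
  motion:
    - [[0.1, -0.4, 3.5, 0, 0, -0.1, 1], [0.1, -0.4, 7, 0, 0, -0.2, 1], [0.1, -0.4, 10, 0, 0, -0.204, 1], [0.1, -0.4, 11, 0, 0, -0.204, 1], [0.1, -0.4, 11, 0, 0, -0.204, 1]]

```text
time: 7.33
ee_pos: [0.4929, 0.0664, 0.3551]
tool_rot: [0.744, 0.668, -0.004, -0.002]
contact_force: [0.5, -1.2, 0.2]
finger_gap: 0.0938
```

```bash
python3 - <<'E'
from h import *
im,d,c=grab('wrist','w7.png');W=pts(d,c)
x,y,z=W[...,0],W[...,1],W[...,2]
for l,lo,hi in(('wall',.029,.037),('bar',.062,.073)):
    m=(x>.40)&(x<.6)&(y>-.03)&(y<.17)&(z>lo)&(z<hi)
    n,lab,st,ce=cv2.connectedComponentsWithStats(m.astype(np.uint8))
    print(l,cv2.minAreaRect(W[m][:,:2].astype(np.float32)),[cv2.minAreaRect(W[lab==i][:,:2].astype(np.float32)) for i in range(1,n) if st[i,4]>200])
delta([.494,.0675,.244],rot(1.468,0))
E
```

```text
wall ((0.4935612082481384, 0.05455978959798813), (0.16141323745250702, 0.13109882175922394), 84.54241943359375) [((0.4945337176322937, 0.06505268812179565), (0.13980039954185486, 0.1302981823682785), 83.97843170166016)]
bar ((0.4972296357154846, 0.03762691840529442), (0.135194793343544, 0.13033851981163025), 89.99429321289062) [((0.4946724772453308, 0.065571628510952), (0.07916354387998581, 0.014018991030752659), 84.0073471069336), ((0.4973367750644684, -0.019004929810762405), (0.02397596463561058, 0.13020020723342896), 88.9404525756836)]
now 7.38 [0.4943 0.0664 0.358 ] gap 0.0935 F [ 1.  -0.2  0.8] q [-0.04  0.09  1.78 -0.    1.28  0.07]
shift cm [ 0.14 -0.02 11.4 ] turn [-0.002  0.002 -0.006]
```

View pics/w7.png

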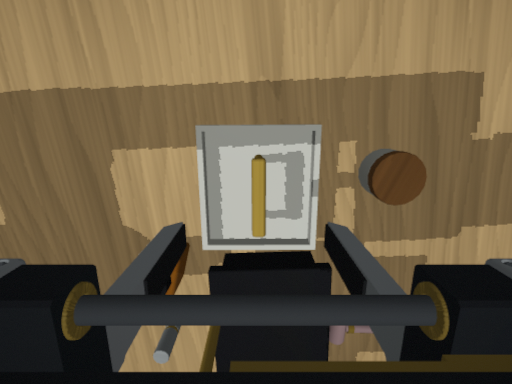

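Request:
apply_moves:
  motion:
    - [[0.1, -0.05, 3, 0, 0, -0.006, 1], [0.1, -0.05, 6, 0, 0, -0.006, 1], [0.1, -0.05, 9, 0, 0, -0.006, 1], [0.1, -0.05, 11, 0, 0, -0.006, 1], [0.1, -0.05, 11.3, 0, 0, -0.006, 1], [0.1, -0.05, 11.3, 0, 0, -0.006, 0.5], [0.1, -0.05, 11.3, 0, 0, -0.006, -1], [0.1, -0.05, 11.3, 0, 0, -0.006, -1]]

```text
time: 8.05
ee_pos: [0.4966, 0.0673, 0.2496]
tool_rot: [0.742, 0.67, 0.002, 0.004]
contact_force: [0.9, -0.4, 0.3]
finger_gap: 0.0772
```

Request:
apply_moves:
  motion:
    - [[0, 0, 0, 0, 0, 0, -1], [0, 0, 0, 0, 0, 0, -1], [0, 0, 0, 0, 0, 0, -1], [0, 0, 0, 0, 0, 0, -1], [0, 0, 0, 0, 0, 0, -1], [0, 0, 0, 0, 0, 0, -1], [0, 0, 0, 0, 0, 0, -1]]

```text
time: 8.63
ee_pos: [0.4949, 0.0675, 0.247]
tool_rot: [0.742, 0.67, 0.0, 0.002]
contact_force: [-0.2, -0.4, -0.1]
finger_gap: 0.0308
```

```bash
python3 - <<'E'
from h import *
im,d,c=grab('wrist','w8.png')
delta([.4945,.0665,.53],rot(1.468,0))
E
```

```text
now 8.68 [0.4949 0.0675 0.247 ] gap 0.0267 F [-0.2  0.2  0.4] q [-0.04  0.24  1.86 -0.    1.03  0.07]
shift cm [ -0.15   0.06 -28.3 ] turn [0.003 0.002 0.001]
```

View pics/w8.png

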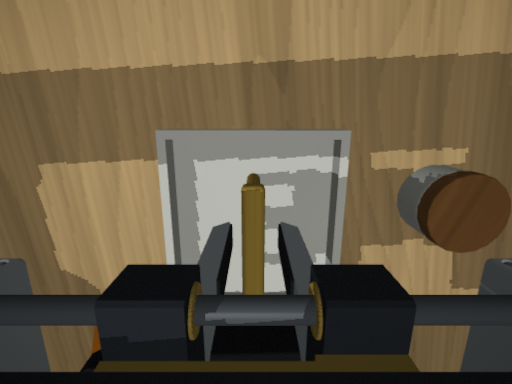

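Request:
apply_moves:
  motion:
    - [[0, 0, 0.3, 0, 0, 0, -1], [0, 0, 0.3, 0, 0, 0, -1], [0, 0, 0.3, 0, 0, 0, -1], [0, 0, 0.3, 0, 0, 0, -1], [0, 0, 0.3, 0, 0, 0, -1], [0, 0, 0.3, 0, 0, 0, -1]]

```text
time: 9.18
ee_pos: [0.4944, 0.0675, 0.2435]
tool_rot: [0.742, 0.67, -0.0, 0.001]
contact_force: [-2.9, 0.1, -0.9]
finger_gap: 0.0136
```

Request:
apply_moves:
  motion:
    - [[0, 0, -1, 0, 0, 0, -1], [0, 0, -2, 0, 0, 0, -1], [0, 0, -4, 0, 0, 0, -1], [0, 0, -6, 0, 0, 0, -1], [0, 0, -8, 0, 0, 0, -1], [0, 0, -10, 0, 0, 0, -1]]

```text
time: 9.68
ee_pos: [0.4948, 0.0677, 0.346]
tool_rot: [0.742, 0.67, 0.001, 0.003]
contact_force: [-0.4, -0.2, -4.2]
finger_gap: 0.0134
```

```bash
python3 - <<'E'
from h import *
im,d,c=grab('wrist','w9.png')
im,d,c=grab('scene','s9.png');
delta([.4945,.0665,.53],rot(1.468,0))
E
```

```text
now 9.78 [0.4966 0.0676 0.349 ] gap 0.0136 F [ 0.4  0.8 -3.9] q [-0.04  0.1   1.78 -0.    1.24  0.07]
shift cm [ -0.15   0.07 -18.1 ] turn [0.015 0.001 0.001]
```

View pics/s9.png

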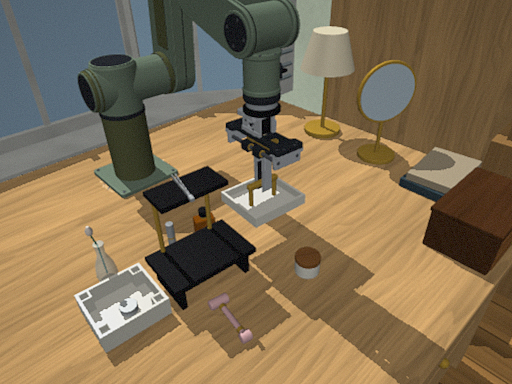

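View pics/w9.png

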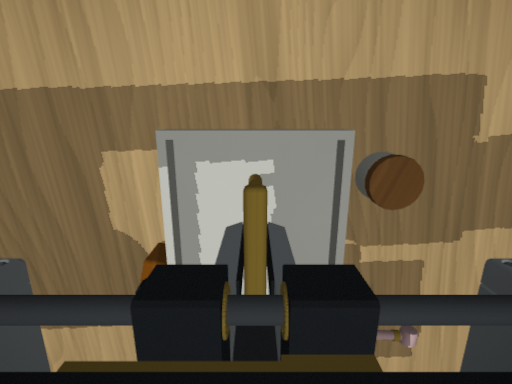

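Request:
apply_moves:
  motion:
    - [[0, 0, -2.5, 0, 0, 0, -1], [0, 0, -5.5, 0, 0, 0, -1], [0, 0, -8.5, 0, 0, 0, -1], [0, 0, -11.5, 0, 0, 0, -1], [0, 0, -14.5, 0, 0, 0, -1], [-0.1, 0, -17, 0.01, 0, 0, -1], [-0.15, 0, -18, 0.015, 0, 0, -1], [-0.15, 0, -18, 0.015, 0, 0, -1]]

```text
time: 10.45
ee_pos: [0.4944, 0.0664, 0.5264]
tool_rot: [0.742, 0.67, -0.003, -0.002]
contact_force: [0.2, 0.3, -3.9]
finger_gap: 0.0137
```

```bash
python3 - <<'E'
from h import *
delta([.4597,-.2845,.53],rot(1.515,0))
E
```

```text
now 10.45 [0.4944 0.0664 0.5264] gap 0.0137 F [ 0.2  0.3 -3.9] q [-0.04 -0.03  1.55 -0.    1.63  0.06]
shift cm [-35.27   0.11  -0.31] turn [-0.006  0.001 -0.046]
```

Request:
apply_moves:
  motion:
    - [[-1.5, 0, -0.3, 0, 0, 0, -1], [-4, 0, -0.3, 0, 0, 0, -1], [-7, 0, -0.3, 0, 0, 0, -1], [-10, 0, -0.3, 0, 0, -0.01, -1], [-13, 0, -0.3, 0, 0, -0.02, -1], [-16, 0, -0.3, 0, 0, -0.02, -1], [-19, 0.1, -0.3, 0, 0, -0.03, -1], [-22, 0.1, -0.3, 0, 0, -0.03, -1]]

```text
time: 11.12
ee_pos: [0.4721, -0.1537, 0.5239]
tool_rot: [0.732, 0.681, -0.005, -0.006]
contact_force: [-0.4, -0.2, -4.7]
finger_gap: 0.0135
```

Request:
apply_moves:
  motion:
    - [[-3, 0, 0, 0, 0, 0, -1], [-6, 0, 0, 0, 0, -0.01, -1], [-9, 0, 0, 0, 0, -0.01, -1], [-11.5, 0, 0, 0, 0, -0.015, -1], [-13, 0, 0, 0, 0, -0.015, -1], [-13, 0, 0, 0, 0, -0.015, -1]]

```text
time: 11.62
ee_pos: [0.4629, -0.2847, 0.5243]
tool_rot: [0.728, 0.685, -0.005, -0.006]
contact_force: [0.1, 0.6, -5.2]
finger_gap: 0.0137
```

```bash
python3 - <<'E'
from h import *
im,d,c=grab('top','t10.png')
im,d,c=grab('wrist','w10.png');W=pts(d,c)
im,d,c=grab('scene','s10.png')
delta([.4597,-.2845,.35],rot(1.515,0))
x,y,z=W[...,0],W[...,1],W[...,2]
m=(x>.38)&(x<.54)&(y>-.4)&(y<-.2)&(z>.039)&(z<.048)
if m.sum()>50: print(m.sum(),cv2.minAreaRect(W[m][:,:2].astype(np.float32)))
m=(x>.36)&(x<.56)&(y>-.4)&(y<-.18)&(z>.30)&(z<.335)
print(m.sum(),cv2.minAreaRect(W[m][:,:2].astype(np.float32)))
E
```

```text
now 11.77 [ 0.4635 -0.2814  0.5261] gap 0.0141 F [ 0.1  0.8 -4.3] q [-0.7   0.07  1.45 -0.01  1.63 -0.65]
shift cm [-0.36 -0.12 17.61] turn [-0.014 -0.001 -0.   ]
218 ((0.4633517563343048, -0.21801327168941498), (0.0031435342971235514, 0.12811250984668732), 86.62452697753906)
5925 ((0.46178263425827026, -0.2661164700984955), (0.10356691479682922, 0.1309175193309784), 86.73976135253906)
```

View pics/w10.png

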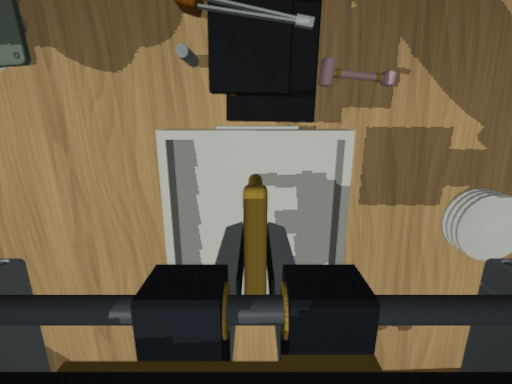

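View pics/s10.png

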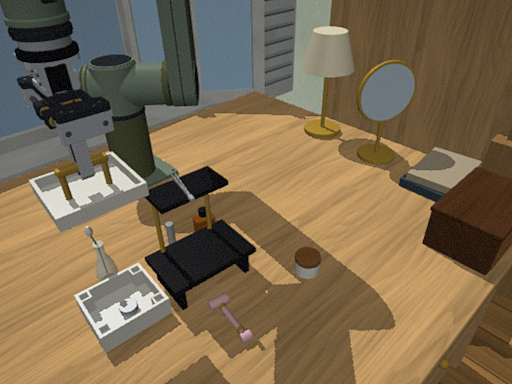

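Request:
apply_moves:
  motion:
    - [[-0.1, 0, 2, 0, 0, 0, -1], [-0.2, 0, 5, -0.005, 0, 0, -1], [-0.3, -0.1, 8, -0.014, 0, 0, -1], [-0.35, -0.1, 11, -0.014, 0, 0, -1], [-0.35, -0.1, 14, -0.014, 0, 0, -1], [-0.35, -0.1, 16.5, -0.014, 0, 0, -1], [-0.35, -0.1, 17.5, -0.014, 0, 0, -1], [-0.35, -0.1, 17.5, -0.014, 0, 0, -1]]

```text
time: 12.43
ee_pos: [0.4594, -0.2835, 0.3493]
tool_rot: [0.726, 0.687, 0.0, -0.002]
contact_force: [-0.4, 0.3, -4.7]
finger_gap: 0.0138
```

```bash
python3 - <<'E'
from h import *
for n in ('scene','top','wrist'):
    im,d,c=grab(n,n+'11.png');W=pts(d,c)
    x,y,z=W[...,0],W[...,1],W[...,2]
    # camera-independent: upper wall top z ~ .106+.034=.14 ; lower rim .044
    for l,lo,hi in(('upper',.128,.15),('lower',.039,.048)):
        m=(x>.375)&(x<.55)&(y>-.4)&(y<-.19)&(z>lo)&(z<hi)
        if m.sum()>50: print(n,l,m.sum(),np.median(z[m]),cv2.minAreaRect(W[m][:,:2].astype(np.float32)),np.percentile(W[m],[1,99],0)[:,:2].round(4).tolist())
delta([.4597,-.2845,.30],rot(1.515,0))
E
```

```text
scene upper 1381 0.13870920503006814 ((0.4586714506149292, -0.28260281682014465), (0.14076924324035645, 0.13423104584217072), 86.74794006347656) [[0.3919, -0.3552], [0.5272, -0.2131]]
scene lower 777 0.044037501012043415 ((0.46422067284584045, -0.27030858397483826), (0.1756322681903839, 0.13192716240882874), 83.42564392089844) [[0.3935, -0.3565], [0.5382, -0.1969]]
top upper 492 0.1415877264592053 ((0.4607744812965393, -0.2771596312522888), (0.1294737160205841, 0.13041110336780548), 86.72557830810547) [[0.3976, -0.3388], [0.5276, -0.2105]]
top lower 136 0.04384263859717179 ((0.46073856949806213, -0.25632449984550476), (0.08763574808835983, 0.1302713006734848), 86.87786102294922) [[0.3946, -0.2937], [0.5274, -0.2099]]
wrist upper 5827 0.14334902775737865 ((0.4630431532859802, -0.2695733606815338), (0.10393233597278595, 0.13068999350070953), 86.79551696777344) [[0.3975, -0.316], [0.5292, -0.2154]]
wrist lower 523 0.04369463190253947 ((0.4632827341556549, -0.21849031746387482), (0.00298333284445107, 0.12988674640655518), 86.81685638427734) [[0.3997, -0.2232], [0.5267, -0.2137]]
now 12.58 [ 0.4611 -0.2856  0.3548] gap 0.0135 F [ 0.1  0.2 -3.8] q [-0.71  0.18  1.68  0.    1.27 -0.66]
shift cm [ 0.12 -0.18  5.48] turn [0.006 0.003 0.   ]
```

View pics/scene11.png

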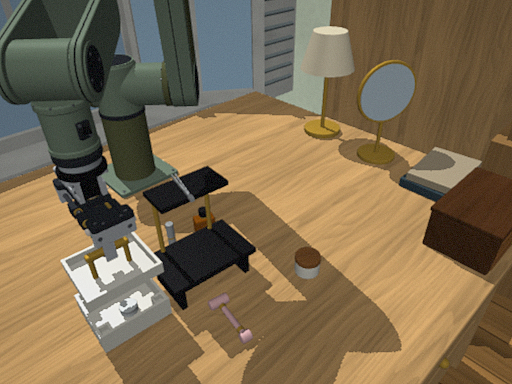

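View pics/top11.png

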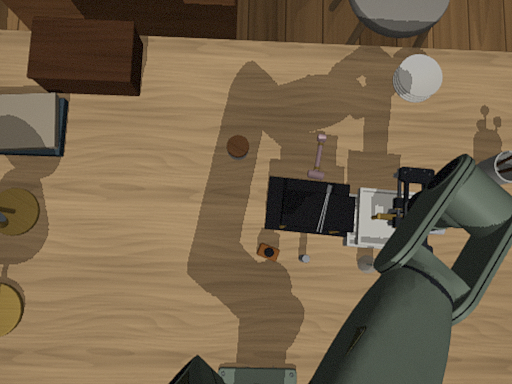

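Request:
apply_moves:
  motion:
    - [[0, -0.1, 1.5, 0.006, 0.003, 0, -1], [0, -0.15, 3, 0.006, 0.003, 0, -1], [0, -0.15, 4.5, 0.006, 0.003, 0, -1], [0, -0.15, 5.4, 0.006, 0.003, 0, -1], [0, -0.15, 5.4, 0.006, 0.003, 0, -1], [0, -0.15, 5.4, 0.006, 0.003, 0, -1]]

```text
time: 13.08
ee_pos: [0.4589, -0.2857, 0.2986]
tool_rot: [0.727, 0.687, -0.001, -0.002]
contact_force: [0.6, 0.3, -3.7]
finger_gap: 0.0136
```

```bash
python3 - <<'E'
from h import *
for n in ('scene','top','wrist'):
    im,d,c=grab(n,n+'12.png');W=pts(d,c)
    x,y,z=W[...,0],W[...,1],W[...,2]
    for l,lo,hi in(('upper',.083,.1),('lower',.039,.048)):
        m=(x>.375)&(x<.55)&(y>-.4)&(y<-.205)&(z>lo)&(z<hi)
        if m.sum()>50: print(n,l,m.sum(),np.median(z[m]),cv2.minAreaRect(W[m][:,:2].astype(np.float32)),np.percentile(W[m],[1,99],0)[:,:2].round(4).tolist())
delta([.4597,-.2850,.278],rot(1.515,0))
a=cv2.imread('pics/scene12.png');cv2.imwrite('pics/s12c.png',cv2.resize(a[230:360,50:200],(692,600),interpolation=cv2.INTER_CUBIC))
E
```

```text
scene upper 970 0.0889449432485997 ((0.4574960768222809, -0.28505879640579224), (0.1406712383031845, 0.13366152346134186), 86.64643859863281) [[0.3906, -0.3576], [0.5262, -0.2157]]
scene lower 478 0.04382913455803654 ((0.46377941966056824, -0.2841654419898987), (0.1423937827348709, 0.12435182183980942), 85.6635971069336) [[0.4098, -0.3567], [0.5272, -0.2183]]
top upper 309 0.08960638861455555 ((0.45931074023246765, -0.27617132663726807), (0.12307759374380112, 0.1307312697172165), 86.36542510986328) [[0.396, -0.3395], [0.5267, -0.2117]]
top lower 62 0.043585458692648876 ((0.44965437054634094, -0.22229817509651184), (0.14666983485221863, 0.061357077211141586), 23.530773162841797) [[0.3946, -0.2781], [0.5275, -0.2103]]
wrist upper 4929 0.0898006757922182 ((0.46047279238700867, -0.2675403952598572), (0.09909867495298386, 0.1306595504283905), 86.75578308105469) [[0.3948, -0.3149], [0.5269, -0.2157]]
wrist lower 631 0.04366432723517277 ((0.44513922929763794, -0.223055899143219), (0.16095206141471863, 0.04718446359038353), 17.052576065063477) [[0.3994, -0.2222], [0.5265, -0.213]]
now 13.23 [ 0.4593 -0.2861  0.3   ] gap 0.0136 F [ 0.3 -0.7 -3.5] q [-0.72  0.25  1.72 -0.    1.17 -0.66]
shift cm [0.11 0.03 2.2 ] turn [-0.001 -0.    -0.001]
```

View pics/s12c.png

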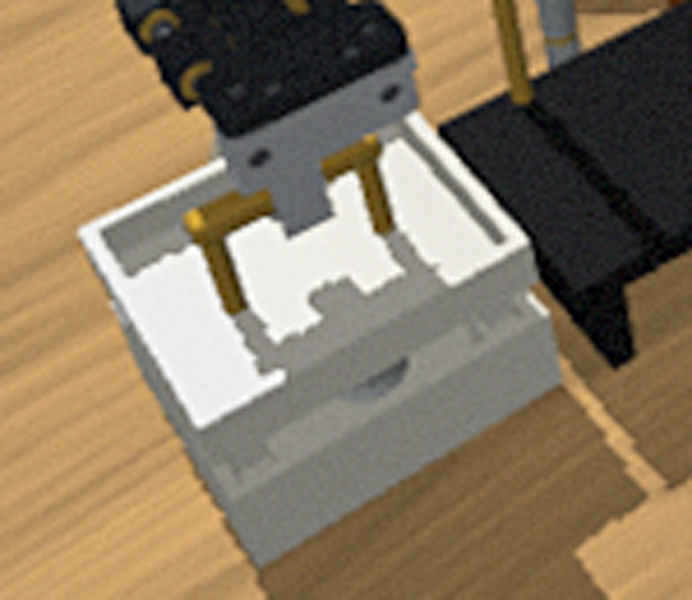

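Request:
apply_moves:
  motion:
    - [[0.13, 0.1, 0.2, 0, 0, 0, -1], [0.13, 0.1, 0.5, 0, 0, 0, -1], [0.13, 0.1, 0.8, 0, 0, 0, -1], [0.13, 0.1, 1.1, 0, 0, 0, -1], [0.13, 0.1, 1.4, 0, 0, 0, -1], [0.13, 0.1, 1.7, 0, 0, 0, -1], [0.13, 0.1, 1.9, 0, 0, 0, -1], [0.13, 0.1, 1.9, 0, 0, 0, -1]]

```text
time: 13.9
ee_pos: [0.4595, -0.2841, 0.2789]
tool_rot: [0.727, 0.687, -0.001, -0.003]
contact_force: [-0.2, 0.5, -5.3]
finger_gap: 0.0137
```

```bash
python3 - <<'E'
from h import *
delta([.4597,-.2850,.278],rot(1.515,0))
E
```

```text
now 13.9 [ 0.4595 -0.2841  0.2789] gap 0.0137 F [-0.2  0.5 -5.3] q [-0.71  0.27  1.74 -0.    1.13 -0.66]
shift cm [-0.09  0.02  0.09] turn [-0.005 -0.003 -0.001]
```

Request:
apply_moves:
  motion:
    - [[0, 0, 0.1, 0, 0, 0, -1], [0, 0, 0.2, 0, 0, 0, -1], [0, 0, 0.25, 0, 0, 0, -1], [0, 0, 0.25, 0, 0, 0, -1]]

```text
time: 14.23
ee_pos: [0.4599, -0.2844, 0.2776]
tool_rot: [0.727, 0.687, -0.001, -0.002]
contact_force: [-1.1, 1.2, -2.0]
finger_gap: 0.0136
```

```bash
python3 - <<'E'
from h import *
for n in ('scene','top','wrist'):
    im,d,c=grab(n,n+'13.png');W=pts(d,c)
    x,y,z=W[...,0],W[...,1],W[...,2]
    m=(x>.375)&(x<.55)&(y>-.4)&(y<-.205)&(z>.062)&(z<.075)
    print(n,m.sum(),np.median(z[m]),cv2.minAreaRect(W[m][:,:2].astype(np.float32)))
delta([.4597,-.2850,.278],rot(1.515,0))
a=cv2.imread('pics/scene13.png');cv2.imwrite('pics/s13c.png',cv2.resize(a[230:360,50:200],(692,600),interpolation=cv2.INTER_CUBIC))
E
```

```text
scene 1071 0.06818614220648019 ((0.46878790855407715, -0.2778102159500122), (0.15404585003852844, 0.1514718383550644), 86.74675750732422)
top 247 0.06788667598368958 ((0.4634138345718384, -0.25880956649780273), (0.13686063885688782, 0.1437406837940216), 78.77698516845703)
wrist 6442 0.06782978383181415 ((0.4706626534461975, -0.25819551944732666), (0.11399321258068085, 0.14932428300380707), 86.84198760986328)
now 14.38 [ 0.4599 -0.2844  0.2776] gap 0.0136 F [-1.9  0.8 -1. ] q [-0.71  0.28  1.74 -0.    1.13 -0.66]
shift cm [-0.07 -0.01 -0.04] turn [-0.003 -0.001 -0.001]
```

View pics/s13c.png

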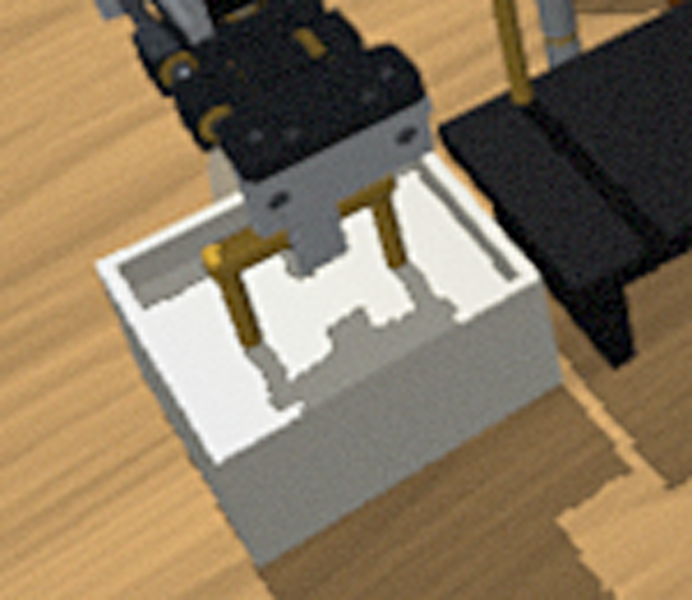

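Request:
apply_moves:
  motion:
    - [[0, 0, 0, 0, 0, 0, 0], [0, 0, 0, 0, 0, 0, 0], [0, 0, 0, 0, 0, 0, 0], [0, 0, 0, 0, 0, 0, 0], [0, 0, 0, 0, 0, 0, 0], [0, 0, 0, 0, 0, 0, 0]]

```text
time: 14.88
ee_pos: [0.4599, -0.2844, 0.2773]
tool_rot: [0.727, 0.687, -0.001, -0.002]
contact_force: [-1.1, -0.3, -0.6]
finger_gap: 0.0465
```

Request:
apply_moves:
  motion:
    - [[0, 0, -1, 0, 0, 0, 0], [0, 0, -2.5, 0, 0, 0, 0], [0, 0, -5, 0, 0, 0, 0], [0, 0, -8, 0, 0, 0, 0], [0, 0, -11, 0, 0, 0, 0], [0, 0, -14, 0, 0, 0, 0], [0, 0, -17, 0, 0, 0, 0], [0, 0, -17, 0, 0, 0, 0]]

```text
time: 15.55
ee_pos: [0.4615, -0.2855, 0.4558]
tool_rot: [0.727, 0.687, 0.0, 0.005]
contact_force: [0.8, 0.0, 0.7]
finger_gap: 0.0468
```

```bash
python3 - <<'E'
from h import *
for n in ('scene','top','wrist'):
    im,d,c=grab(n,n+'14.png');W=pts(d,c)
    x,y,z=W[...,0],W[...,1],W[...,2]
    r=x*np.cos(.056)-y*0
    m=(x>.38)&(x<.54)&(y>-.4)&(y<-.213)&(z>.062)&(z<.073)
    q=W[m]; A=np.c_[q[:,:2],np.ones(len(q))]; print(n,m.sum(),np.median(z[m]),'slope',np.linalg.lstsq(A,q[:,2],rcond=None)[0][:2],cv2.minAreaRect(q[:,:2].astype(np.float32)))
robot.boxes_of
for nm in ['lower','upper','handle','vase','lipstick','scent','jar','roller','tweezers']:
    r=robot.boxes_of('top',nm)[:1]; print(nm,[(np.round(x['xy']),round(x['score'],2)) for x in r])
print(robot.read_state()['time'],robot.read_state()['finger_gap'],robot.read_state()['contact_force'])
E
```

```text
scene 1107 0.06787571021288918 slope [-0.00023424 -0.0018885 ] ((0.46361321210861206, -0.2816481590270996), (0.14594805240631104, 0.14295023679733276), 86.61577606201172)
top 427 0.06764083451116218 slope [-0.00169601  0.00536038] ((0.45962926745414734, -0.28367266058921814), (0.14119039475917816, 0.13061313331127167), 86.7235107421875)
wrist 1904 0.06754105910045016 slope [0.00040214 0.00494454] ((0.4648549556732178, -0.28312957286834717), (0.14691202342510223, 0.1406213641166687), 86.74434661865234)
lower [(array([344., 241.]), 0.61)]
upper [(array([379., 222.]), 0.98)]
handle [(array([379., 219.]), 0.7)]
vase [(array([370., 264.]), 0.54)]
lipstick [(array([304., 259.]), 0.43)]
scent [(array([267., 248.]), 0.61)]
jar [(array([234., 148.]), 0.59)]
roller [(array([317., 166.]), 0.7)]
tweezers [(array([326., 195.]), 0.47)]
16.15 0.04698385385117236 [-0.74811563  0.14309587  0.38779861]
```

View pics/scene14.png

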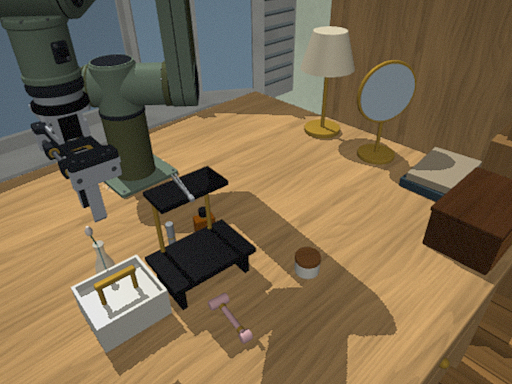

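View pics/wrist14.png

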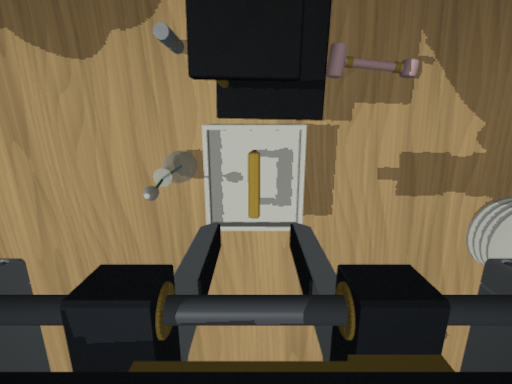

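```bash
python3 -c "
from h import *
robot.finish_job()"
```

```text
the job is handed in; nothing more can be done
```

I finished both steps and handed the job in at about 16 s on the robot's clock; the hand-in gave no verdict.

- **Tin:** I pushed it along the deck from the open far side with the closed fingers tilted about 38°. It dropped off the −y end and lay flat near the middle of the deep dish. I saw it there in the pictures before covering it, but it can't be seen now.
- **Shallow dish:** I picked it up by the bar, carried it over the shelf and lowered it slowly onto the deep one. It then let go cleanly.
- **Last check on the dishes:**
  - The wall top is at 0.0675–0.068 m, and 0.068 m is the seated height.
  - The tilt is at most about 0.005 rad.
  - The top camera puts its centre at (0.4596, −0.2837), less than 1 mm from where the deep dish stood at the start.
- **Bystanders:** all six stand where they did at the start in the final scene picture. The detector's tweezers point moved about 9 pixels in the top view, but the scene picture shows them in place, so I took that as detector noise.
- **Force:** the wrist force readings at the end of each move stayed within a few newtons.

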